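# Load the masking-tape stand

## Task

Load the masking-tape stand on the cutting mat: put the three rolls of tape over its post, lying flat one on top of another, the largest roll first, then the middle one, then the smallest, and finally set the wooden cap on top, over the end of the post. Let go of everything, and leave the jars, glue bottle, sanding block and screwdriver where they are.

Things in the scene. Friction and masses are not known exactly. Their poses are not given: they have to be found in the camera images.
- stand: Tape stand, fixed: round dark steel base, 90 mm in diameter, 10 mm thick, with one upright steel post in its middle, 16 mm in diameter, tip 67 mm above the bench. Origin: centre of the base's underside, on the bench; z up along the post. Fully loaded, the undersides are 10 mm (largest roll), 30 mm (middle), 45 mm (smallest) and 57 mm (cap) above the bench.
- roll_large: Roll of cream masking tape with a cardboard core, lying flat, loose: outside diameter 66 mm, height (tape width) 20 mm, hole through it 32 mm in diameter. The largest of the three. Origin: centre of its underside, on its axis; z is its axis, pointing up.
- roll_middle: Roll of cream masking tape with a cardboard core, lying flat, loose: outside diameter 56 mm, height (tape width) 15 mm, hole through it 32 mm in diameter. The middle one of the three. Origin: centre of its underside, on its axis; z is its axis, pointing up.
- roll_small: Roll of cream masking tape with a cardboard core, lying flat, loose: outside diameter 46 mm, height (tape width) 12 mm, hole through it 32 mm in diameter. The smallest of the three. Origin: centre of its underside, on its axis; z is its axis, pointing up.
- cap: Turned wooden cap, loose, upright, 43 mm high: round foot 44 mm in diameter, 20 mm high, hollow from below (recess 32 mm in diameter, 14 mm deep, taking the post's tip), with a round knob on top to hold it by: 24 mm in diameter from 28 to 40 mm above its underside, 18 mm at its neck and top. Origin: centre of its underside; z up.
- jar_squat: Bystander, loose: squat whitish paint jar with a white cap, 42 mm in diameter, 45 mm high, standing among the task's things. Origin: centre of its underside; z up.
- glue: Bystander, loose: slim white glue bottle with an orange cap, 32 mm in diameter, 95 mm high. Origin: centre of its underside; z up.
- sanding_block: Bystander, loose: cork sanding block, 55 mm along its x, 28 mm along its y, 22 mm high. Origin: centre of its underside; z up.
- screwdriver: Bystander, loose: screwdriver about 140 mm long lying along its x axis beyond the task's things. Origin: under the middle of it, on the bench.
- jar_tall: Bystander, loose: narrow whitish paint jar with a black cap, 30 mm in diameter, 60 mm high. Origin: centre of its underside; z up.

How it is judged:
By the outcome, as a careful person would: the job done as asked, in the order asked, and still so for the second after the job is handed in, with the robot touching nothing.
It also fails if it takes over 104 s, if anything falls off the work surface, if the arm or the gripper's body presses on something with over 40 N, if the wrist force passes 120 N, or if a joint passes its speed limit or range.

## Robot

A 6-joint arm with a two-finger parallel gripper is mounted at the origin on the work surface. World frame = base frame: x ahead of the robot, y to its left, z up, the work surface at z = 0. Lengths are in mm, angles in degrees, forces in N, time in s.
With the tool pointing down it reaches from about 350 to 850 mm from the base axis. Payload 8.1 kg.
Tool frame: the origin (TCP) lies midway between the tips of the shut fingers; the grasp point (between the pads) lies 19 mm behind it; z points along the fingers, y is the line along which they close (so a half turn about z gives the same grasp; the last joint's range is limited). The gripper opens to 85 mm and grips with 20 to 120 N. Pads are 22 mm wide; open, the fingers measure 114 mm over their backs; the gripper's body (76 mm by 85 mm) begins 54 mm behind the grasp point. The pads swing forward as they close: fully open they stand 13 mm farther back than shut.
Start: joints at [62.544, 7.471, 85.268, -0, 87.261, -4.893], TCP at [230.2, 554.088, 231.292] pointing down, gripper open.
Joint ranges: [-169.43, 169.43], [-51.17, 129.36], [1.28, 143.12], [-76.62, 256.62], [0, 156.53], [-152.29, 152.29]. Speed limits (degrees/s): [136.94, 136.94, 159.86, 180, 180, 180].

## Interface

Orientations are given as [roll, pitch, yaw] about the fixed x, y, z axes, in that order (R = Rz(yaw) Ry(pitch) Rx(roll)).
In Python, from bench import r gives the robot as it stands.
- The arm moves only by the tool steer_hand, called after "Request:" as name([rows], argument=value, ...), one row to a line, values as JSON. Schema: {"type":"object","properties":{"deltas":{"type":"array","items":{"type":"object","properties":{"rotvec":{"type":"array","items":{"type":"number"},"minItems":3,"maxItems":3},"trans":{"type":"array","items":{"type":"number"},"minItems":3,"maxItems":3},"jaw":{"type":"number"}},"additionalProperties":false,"required":["jaw"]},"minItems":1,"maxItems":8},"force":{"type":"number"},"only":{"type":"string"},"quiet":{"type":"boolean"},"lines":{"type":"string"}},"required":["deltas"],"additionalProperties":false}. deltas is a list of rows, 1 to 8 of them, each an object with the fields rotvec (a list: a rotation vector rx, ry, rz in shares of 45 degrees (1.0 is 45 degrees)), trans (a list: dx, dy, dz in a scale on which 1.0 is 1000 mm), jaw (the finger opening in mm); a field left out counts as zero (the opening has to be given); each row is the pose to reach, as a shift and turn from the pose commanded when the call began, along the tool's axes at that moment; what a row does not reach only later rows make up. A row lasts 1/8 s, in which the tool goes at most 62.5 mm and 10.7 degrees, less where a joint would pass 70% of its speed; a pose out of reach is approached as far as the arm can. The fingers move at their own pace and stop on an object; force is the grip in N (left out, the last holds). Time passes only in rows, so rows that do not move let the fingers close. The tool returns the time, the measured TCP pose, the force, the opening and the grip force at its end. only (a regular expression) keeps the lines of the reply that match it, lines (a string "A,B") keeps lines A to B, and quiet returns only ok. Input that does not fit is refused with a message, and nothing moves.
- r.sense(): the state, without advancing time (a new reading comes with each control period).
- r.snapshot(name): name is "scene" or "top" or "wrist"; returns a dict with "pixels" (400x640x3 uint8, blue, green, red), "fx", "fy", "cx", "cy" (pixels), "pose" (4x4, takes a point from camera to world coordinates). Camera axes: x right, y up, looking along -z (the intrinsics and any distortion apply to the point x, -y, -z); pixel columns grow to the right and rows downward; lengths in mm; the calibration is good to about 2 mm. A picture is of the moment at which its call begins. There is no depth.
- r.hand_in(): hands the job in; it is judged then, once.
The state is a dict: "time": time; "joint_pos": joint angles; "qd": joint speeds; "joint_efforts": joint torques, N m; "tool_pos": TCP position; "tcp_rot": TCP orientation; "ft_force": force on the tool from outside, world axes, zero at the start; "wrist_torque": the same for the moment, N m; "finger_gap": finger opening in mm; "grip_force": force on a finger pad.
Only numpy, scipy, OpenCV 4.12 (cv2) and the standard library are available. Lean on these libraries where they do the work, as an engineer would, in place of code of your own. Each camera call takes 0.05 s, during which the arm holds its last target. There are 200 camera calls.

## Working session

There is one attempt and no reset: what is moved stays moved. The work goes in short steps, Python scripts to look and compute and a tool call to move; the robot and the scene stay as the last step left them, time stands still between calls to the robot, and variables do not carry over. Pictures are saved under pics/ and viewed, at most 14 in all, crops included, and the job is handed in when it is done.

```bash
ls; mkdir -p pics
```

Run:
```python
from bench import r
import cv2,pickle
for n in("top","scene","wrist"):
    s=r.snapshot(n); cv2.imwrite(f"pics/{n}0.png",s["pixels"]); pickle.dump(s,open(f"{n}0.pkl","wb"))
    print(n,{k:v for k,v in s.items() if k!="pixels"})
print(r.sense())
```

```text
bench.py
pics
top {'fx': 423.4018266755327, 'fy': 423.4018266755327, 'cx': 315.4137560258756, 'cy': 210.40288547918422, 'pose': array([[ 1.95574655e-02,  9.95400386e-01, -9.37847374e-02,
         5.20696867e+02],
       [-9.99641278e-01,  2.11847096e-02,  1.63866565e-02,
         2.03164345e+01],
       [ 1.82980866e-02,  9.34306133e-02,  9.95457634e-01,
         9.78975806e+02],
       [ 0.00000000e+00,  0.00000000e+00,  0.00000000e+00,
         1.00000000e+00]])}
scene {'fx': 459.0172689732533, 'fy': 459.0172689732533, 'cx': 318.1182961815628, 'cy': 196.03967144973595, 'pose': array([[-4.96278936e-04, -7.99356058e-01,  6.00857425e-01,
         1.16701461e+03],
       [ 9.99970462e-01, -5.00522932e-03, -5.83282481e-03,
        -1.88949636e+01],
       [ 7.66993305e-03,  6.00836783e-01,  7.99334931e-01,
         7.80105491e+02],
       [ 0.00000000e+00,  0.00000000e+00,  0.00000000e+00,
         1.00000000e+00]])}
wrist {'fx': 338.67008923369866, 'fy': 338.67008923369866, 'cx': 321.6090307848296, 'cy': 199.33169681752418, 'pose': array([[ 3.83806935e-01, -8.90720987e-01, -2.
[... 287 characters left out ...]
0e+00]])}
{'time': 0.15, 'joint_pos': array([ 6.25447373e+01,  7.50521515e+00,  8.53151969e+01,  1.22749820e-03,
        8.72621230e+01, -4.89310645e+00]), 'qd': array([-0.05194486, -0.19865643, -0.13311461,  0.04947934, -0.00072317,
       -0.07226614]), 'joint_efforts': array([ 1.34889509e-03, -5.70063114e+01, -5.01162136e+01, -3.01649088e-04,
        9.53110663e-03, -8.71851967e-05]), 'tool_pos': array([229.9869014 , 553.71061648, 230.48252921]), 'tcp_rot': array([-1.79917870e+02, -8.26154104e-03,  1.57437778e+02]), 'ft_force': array([-0.71366291, -0.34198474,  1.24701732]), 'wrist_torque': array([ 0.06939739, -0.01834543, -0.01367631]), 'grip_force': 0.0, 'finger_gap': 85.59572303038398}
```

View pics/top0.png

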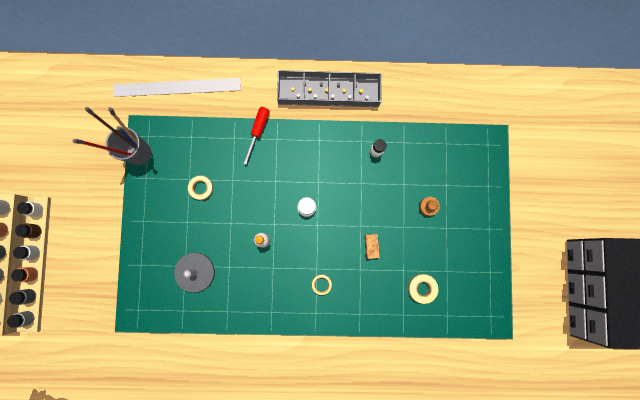

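View pics/scene0.png

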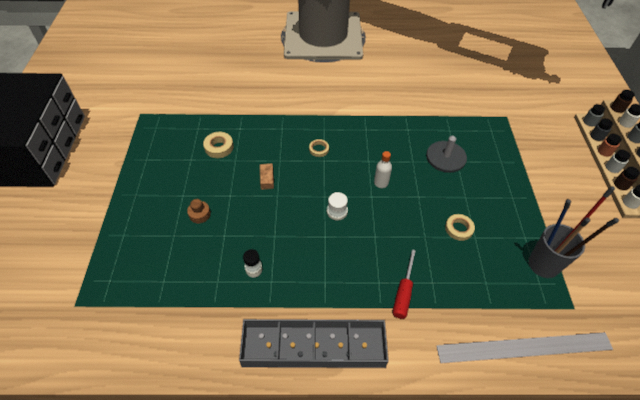

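The top view shows the stand at (194,273), large roll (424,289), middle roll (200,188), small roll (321,285) and cap (430,207). In the scene view they are at (447,155), (218,145), (460,227), (319,148) and (199,211). All are clear of their neighbours. Next I'll measure them in both views.

Create h.py:
```python
import cv2,numpy as np,pickle
def ray(s,u,v,z):
    d=s["pose"][:3,:3]@np.array([(u-s["cx"])/s["fx"],-(v-s["cy"])/s["fy"],-1.]); o=s["pose"][:3,3]
    return (o+d*(z-o[2])/d[2])[:2]
def circ(s,mask,z,near,R=60):
    "min enclosing circle of the mask's outer contour near a pixel, cast on plane z -> centre, diameter"
    cs,_=cv2.findContours(mask,cv2.RETR_EXTERNAL,cv2.CHAIN_APPROX_NONE)
    cs=[c for c in cs if cv2.contourArea(c)>60]
    c=min(cs,key=lambda c:np.hypot(*(c[:,0].mean(0)-near)))
    p=np.array([ray(s,u,v,z) for u,v in c[:,0]],np.float32)
    (x,y),rad=cv2.minEnclosingCircle(p); e=cv2.fitEllipse(p)
    return np.round([x,y,2*rad,*e[0],*e[1]],1)
def cream(s,lo=(10,35,110),hi=(35,190,255)): return cv2.inRange(cv2.cvtColor(s["pixels"],cv2.COLOR_BGR2HSV),lo,hi)
```

Run:
```python
from h import *
px={"large":((424,289),(218,145),20),"mid":((200,188),(460,227),15),"small":((321,285),(319,148),12),"cap":((430,207),(199,213),20),"stand":((194,273),(447,155),10)}
for i,n in enumerate(("top","scene")):
    s=pickle.load(open(n+"0.pkl","rb")); hsv=cv2.cvtColor(s["pixels"],cv2.COLOR_BGR2HSV)
    for k,p in px.items():
        u,v=p[i]; print(n,k,hsv[v-12:v+13:6,u-12:u+13:6].reshape(-1,3)[[2,10,12,14,22]].tolist() if 0 else "",end=" ")
        green=cv2.inRange(hsv,(65,120,20),(95,255,255))
        m=cv2.bitwise_not(green) if k=="stand" else cream(s) if k!="cap" else cv2.inRange(hsv,(3,90,40),(20,255,255))
        print(circ(s,m,p[2],p[i]))
```

```text
top large  [ 625.2   -7.  1653.2  589.7    9.   894.8 1721.1]
top mid  [ 625.7   -7.1 1661.8  590.1    8.9  899.5 1730.1]
top small  [ 626.    -7.2 1667.   590.3    8.9  902.3 1735.5]
top cap  [ 625.5 -255.3   46.7  626.4 -255.    40.9   45.7]
top stand  [ 707.3  -19.6 1751.4  665.7  -19.8 1069.3 1810. ]
scene large  [ 266.5    5.4 1765.5  402.9  -17.1 1280.7 1523.6]
scene mid  [ 260.5    5.6 1777.1  397.9  -17.1 1289.1 1533.6]
scene small  [ 257.     5.7 1784.   394.9  -17.1 1294.2 1539.7]
scene cap  [ 270.1    3.9 1766.2  401.3    6.1 1277.7 1613.8]
scene stand  [ 1.0340e+02  4.1000e+00  2.0503e+03  3.5180e+02 -7.0000e-01  1.3129e+03
  1.9666e+03]
```

```bash
sed -i 's/contourArea(c)>60\]/contourArea(c)>60 and cv2.contourArea(c)<3000]/' h.py
```

Run:
```python
from h import *
px={"large":((424,289),(218,145),20),"mid":((200,188),(460,227),15),"small":((321,285),(319,148),12),"cap":((430,207),(199,213),20),"stand":((194,273),(447,155),10)}
for i,n in enumerate(("top","scene")):
    s=pickle.load(open(n+"0.pkl","rb")); hsv=cv2.cvtColor(s["pixels"],cv2.COLOR_BGR2HSV)
    green=cv2.inRange(hsv,(65,120,20),(95,255,255))
    for k,p in px.items():
        m=cv2.inRange(hsv,(0,0,30),(180,110,140)) if k=="stand" else cream(s) if k!="cap" else cv2.inRange(hsv,(3,90,40),(20,255,255))
        print(n,k,circ(s,m,p[2],p[i]))
    u,v=px["stand"][i]; print(hsv[v,u],hsv[v-50,u-20],hsv[v,u+8],hsv[v+8,u])
```

```text
Traceback (most recent call last):
  File "h.py", line 9, in circ
    c=min(cs,key=lambda c:np.hypot(*(c[:,0].mean(0)-near)))
ValueError: min() iterable argument is empty
```

Careful with the scale: shifts go in shares of 1000 mm and turns go in shares of 45 degrees. That gives: -22.5 degrees / 45 = -0.5.

Request:
steer_hand([
  {"rotvec":[0, 0, -0.2222], "jaw":85},
  {"rotvec":[0, 0, -0.4444], "jaw":85},
  {"rotvec":[0, 0, -0.5], "jaw":85},
  {"rotvec":[0, 0, -0.5], "jaw":85},
], force=40)

```text
time: 0.65
tool_pos: [230.1, 553.9, 230.9]
tcp_rot: [-180.0, -0.0, 179.9]
ft_force: [-0.4, -0.7, -0.0]
finger_gap: 85.3
grip_force: 0.0
```

Run:
```python
t=open("h.py").read().replace('    cs,_=cv2','    w=np.zeros_like(mask); cv2.circle(w,tuple(map(int,near)),R,255,-1); mask=cv2.bitwise_and(mask,w)\n    cs,_=cv2').replace("R=60","R=30")
open("h.py","w").write(t)
```

Create m.py:
```python
from h import *
px={"large":((424,289),(218,145),20),"mid":((200,188),(460,227),15),"small":((321,285),(319,148),12),"cap":((430,207),(199,213),20),"stand":((194,273),(447,157),10)}
for i,n in enumerate(("top","scene")):
    s=pickle.load(open(n+"0.pkl","rb")); hsv=cv2.cvtColor(s["pixels"],cv2.COLOR_BGR2HSV)
    green=cv2.inRange(hsv,(65,120,20),(95,255,255))
    for k,p in px.items():
        m=cv2.inRange(hsv,(0,0,20),(180,100,255)) if k=="stand" else cream(s) if k!="cap" else cv2.inRange(hsv,(3,90,40),(20,255,255))
        print(n,k,circ(s,m,p[2],p[i]))
    u,v=px["stand"][i]; print(hsv[v,u],hsv[v-50,u-20],hsv[v,u+8],hsv[v+8,u])
```

```bash
python3 m.py
```

```text
top large [ 440.8 -240.5   68.1  440.2 -240.1   63.9   66.3]
top mid [659.1 269.6  56.6 658.9 269.9  53.6  54.4]
top small [444.3 -11.7  46.2 444.1 -11.9  43.2  44.1]
top cap [ 625.5 -255.3   46.7  626.4 -255.    40.9   45.7]
top stand [466.1 275.8  90.8 466.3 276.1  87.5  88.7]
[173  12  86] [ 83 180 132] [113   8 126] [100   6 121]
scene large [ 449.2 -240.    80.7  447.9 -241.4   63.    76.9]
scene mid [665.4 269.5  62.4 664.6 269.9  53.6  60. ]
scene small [450.  -11.5  52.  449.6 -12.1  43.5  50.5]
scene cap [ 633.2 -257.    61.1  634.  -255.3   41.2   58.5]
scene stand [462.5 280.2 118.5 468.7 276.9  85.1 107.1]
[ 8 12 83] [ 17 120 212] [120   7  75] [90  3 73]
```

Top-view fits (x, y): large (440.5,-240), middle (659,270), small (444,-12), cap (626,-255), stand (466,276). The tool is now square to the world: dx=-X, dy=+Y, dz=-Z. Next I go to the large roll.

Scaled: -410 mm / 1000 = -0.41, -236 mm / 1000 = -0.236.

Request:
steer_hand([
  {"trans":[-0.04, -0.047, 0.005], "jaw":85},
  {"trans":[-0.08, -0.094, 0.01], "jaw":85},
  {"trans":[-0.12, -0.141, 0.015], "jaw":85},
  {"trans":[-0.16, -0.188, 0.02], "jaw":85},
  {"trans":[-0.2, -0.235, 0.025], "jaw":85},
  {"trans":[-0.236, -0.29, 0.03], "jaw":85},
  {"trans":[-0.231, -0.35, 0.03], "jaw":85},
  {"trans":[-0.226, -0.41, 0.03], "jaw":85},
], force=40)

```text
time: 1.65
tool_pos: [455.6, 141.7, 200.9]
tcp_rot: [-180.0, -0.0, 179.8]
ft_force: [1.6, -0.8, 0.7]
finger_gap: 85.0
grip_force: 0.0
```

Request:
steer_hand([
  {"trans":[0.003, -0.06, 0], "jaw":85},
  {"trans":[0.005, -0.12, 0], "jaw":85},
  {"trans":[0.008, -0.18, 0.02], "jaw":85},
  {"trans":[0.01, -0.24, 0.04], "jaw":85},
  {"trans":[0.013, -0.3, 0.06], "jaw":85},
  {"trans":[0.015, -0.36, 0.08], "jaw":85},
  {"trans":[0.015, -0.384, 0.1], "jaw":85},
  {"trans":[0.015, -0.384, 0.1], "jaw":85},
])

```text
time: 2.65
tool_pos: [438.6, -241.1, 99.2]
tcp_rot: [179.9, -0.2, 179.7]
ft_force: [-1.0, 0.4, -0.4]
finger_gap: 85.4
grip_force: 0.0
```

Scaled: 99 mm / 1000 = 0.099, 93 mm / 1000 = 0.093.

Request:
steer_hand([
  {"trans":[-0.002, 0.001, 0.04], "jaw":85},
  {"trans":[-0.002, 0.001, 0.075], "jaw":85},
  {"trans":[-0.002, 0.001, 0.093], "jaw":85},
  {"trans":[-0.002, 0.001, 0.099], "jaw":85},
  {"trans":[-0.002, 0.001, 0.099], "jaw":85},
  {"trans":[-0.002, 0.001, 0.099], "jaw":62},
  {"trans":[-0.002, 0.001, 0.099], "jaw":62},
  {"trans":[-0.002, 0.001, 0.099], "jaw":62},
], force=40)

```text
time: 3.65
tool_pos: [443.6, -240.0, 4.2]
tcp_rot: [-179.9, 0.1, 179.9]
ft_force: [-0.8, 0.8, 5.8]
finger_gap: 63.4
grip_force: 43.1
```

Request:
steer_hand([
  {"jaw":62},
  {"jaw":62},
  {"jaw":62},
])

```text
time: 4.03
tool_pos: [443.6, -240.0, 4.2]
tcp_rot: [-179.9, 0.1, 179.9]
ft_force: [0.5, 0.9, 6.0]
finger_gap: 63.8
grip_force: 43.1
```

Run:
```python
from bench import r
import cv2
a=r.snapshot("wrist")["pixels"]; cv2.imwrite("pics/g1.png",a)
```

```text
(no output)
```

View pics/g1.png

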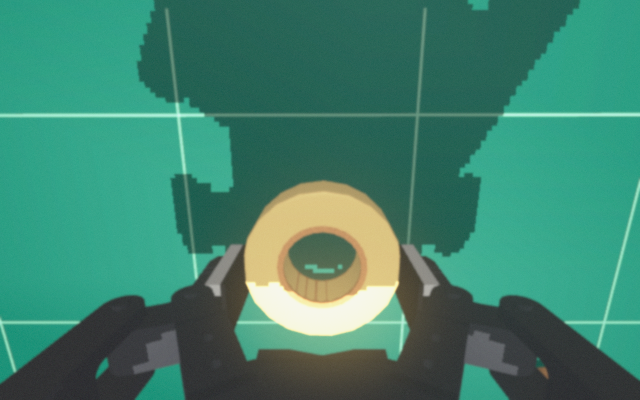

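The wrist view shows the large roll centred between the pads at (322,258), gripped on both sides. I lift it and check.

Scaled: -150 mm / 1000 = -0.15, -120 mm / 1000 = -0.12.

Request:
steer_hand([
  {"trans":[0, 0, -0.01], "jaw":60},
  {"trans":[0, 0, -0.04], "jaw":60},
  {"trans":[0, 0, -0.08], "jaw":60},
  {"trans":[0, 0, -0.12], "jaw":60},
  {"trans":[0, 0, -0.15], "jaw":60},
  {"trans":[0, 0, -0.15], "jaw":60},
], force=50)

```text
time: 4.82
tool_pos: [444.2, -240.5, 156.3]
tcp_rot: [-179.8, 0.3, 179.9]
ft_force: [0.1, 0.8, -1.2]
finger_gap: 63.1
grip_force: 54.8
```

Run:
```python
from bench import r
import cv2,numpy as np
a=r.snapshot("wrist")["pixels"]; b=r.snapshot("scene")["pixels"][40:200,130:330]; b=cv2.resize(b,(500,400)); cv2.imwrite("pics/g2.png",np.hstack([cv2.resize(a[:,160:480],(300,400)),b]))
```

```text
(no output)
```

View pics/g2.png

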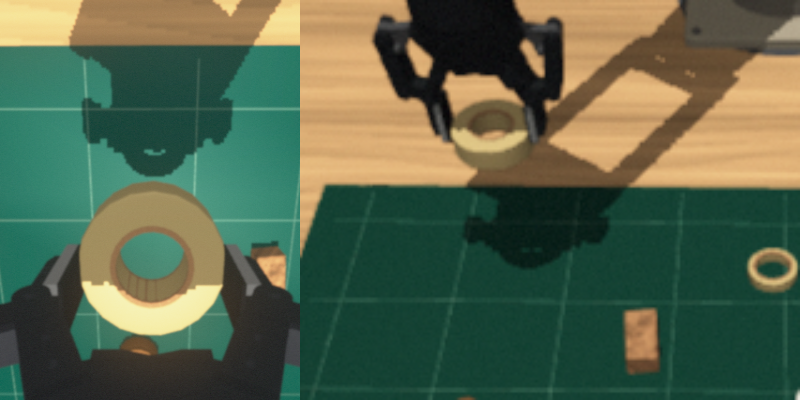

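The roll is held and lifted off. The TCP sits 3.5 mm ahead of the roll's axis in x, so I aim the TCP at (469.7, 276).

Scaled: 410 mm / 1000 = 0.41, 355 mm / 1000 = 0.355.

Request:
steer_hand([
  {"trans":[-0.001, 0.025, 0], "jaw":60},
  {"trans":[-0.004, 0.08, 0], "jaw":60},
  {"trans":[-0.007, 0.135, 0], "jaw":60},
  {"trans":[-0.01, 0.19, 0], "jaw":60},
  {"trans":[-0.013, 0.245, 0], "jaw":60},
  {"trans":[-0.016, 0.3, 0], "jaw":60},
  {"trans":[-0.019, 0.355, 0], "jaw":60},
  {"trans":[-0.022, 0.41, 0], "jaw":60},
])

```text
time: 5.92
tool_pos: [463.5, 172.3, 150.5]
tcp_rot: [-180.0, -0.1, 179.9]
ft_force: [0.1, -0.5, -0.3]
finger_gap: 62.7
grip_force: 54.8
```

Request:
steer_hand([
  {"trans":[-0.002, 0.05, 0], "jaw":60},
  {"trans":[-0.003, 0.085, 0.015], "jaw":60},
  {"trans":[-0.0035, 0.105, 0.025], "jaw":60},
  {"trans":[-0.0035, 0.1065, 0.03], "jaw":60},
  {"trans":[-0.0035, 0.1065, 0.03], "jaw":60},
  {"trans":[-0.0035, 0.1065, 0.03], "jaw":60},
])

```text
time: 6.68
tool_pos: [468.8, 276.3, 122.6]
tcp_rot: [-180.0, 0.0, 179.9]
ft_force: [0.5, -0.4, -0.1]
finger_gap: 63.4
grip_force: 54.8
```

Run:
```python
from bench import r
import cv2,numpy as np
from h import *
s=r.snapshot("wrist");a=s["pixels"].copy(); z=r.sense()["tool_pos"][2]-4.2+20
# projections of the stand axis at post tip, and TCP-based expected roll top centre
def proj(p):
    q=s["pose"][:3,:3].T@(np.array(p)-s["pose"][:3,3]); return int(s["cx"]-s["fx"]*q[0]/q[2]),int(s["cy"]+s["fy"]*q[1]/q[2])
t=r.sense()["tool_pos"]
for p in ([466.2,276,67],[466.2,276,10],[t[0]-3.5,t[1],z]): cv2.drawMarker(a,proj(p),(0,0,255),0,10)
cv2.imwrite("pics/p1.png",a); print(t)
```

```text
[468.9558411  276.43133781 122.88092953]
```

View pics/p1.png

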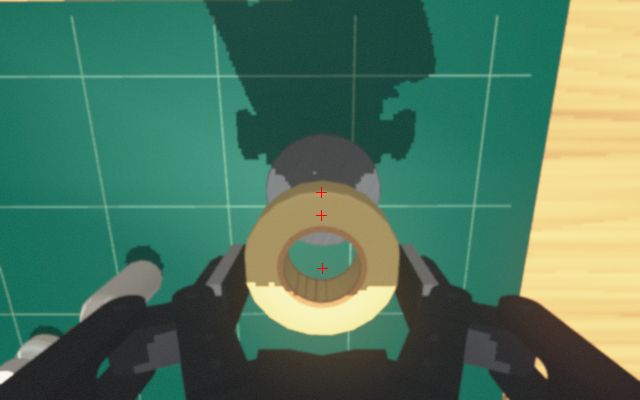

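The hole centre (322,267) matches the predicted marker, and the stand disc is centred at its marker (321,191). I descend.

Scaled: 107 mm / 1000 = 0.107, 103 mm / 1000 = 0.103.

Request:
steer_hand([
  {"trans":[0, 0, 0.03], "jaw":60},
  {"trans":[0, 0, 0.06], "jaw":60},
  {"trans":[0, 0, 0.08], "jaw":60},
  {"trans":[0, 0, 0.095], "jaw":60},
  {"trans":[0, 0, 0.103], "jaw":60},
  {"trans":[0, 0, 0.107], "jaw":60},
  {"trans":[0, 0, 0.107], "jaw":60},
  {"trans":[0, 0, 0.107], "jaw":60},
])

```text
time: 7.72
tool_pos: [468.9, 277.6, 16.0]
tcp_rot: [180.0, 0.1, 179.9]
ft_force: [-0.2, -0.1, -0.1]
finger_gap: 62.8
grip_force: 54.8
```

Scaled: -100 mm / 1000 = -0.1, -90 mm / 1000 = -0.09.

Request:
steer_hand([
  {"trans":[0, 0, 0.001], "jaw":75},
  {"trans":[0, 0, 0.001], "jaw":85},
  {"trans":[0, 0, 0.001], "jaw":85},
  {"trans":[0, 0, -0.02], "jaw":85},
  {"trans":[0, 0, -0.05], "jaw":85},
  {"trans":[0, 0, -0.09], "jaw":85},
  {"trans":[0, 0, -0.1], "jaw":85},
  {"trans":[-0.03, 0, -0.1], "jaw":85},
])

```text
time: 8.72
tool_pos: [498.2, 277.9, 116.3]
tcp_rot: [180.0, 0.1, -180.0]
ft_force: [0.0, -0.5, -0.2]
finger_gap: 85.0
grip_force: 0.0
```

Run:
```python
from bench import r
import cv2,numpy as np
s=r.sense();print(s["tool_pos"],s["finger_gap"])
cv2.imwrite("pics/p2.png",cv2.resize(r.snapshot("scene")["pixels"][60:220,360:560],(800,600)))
```

```text
[498.19207375 277.90320866 116.30675254] 84.9860445215938
```

Request:
steer_hand([
  {"trans":[-0.05, -0.002, 0], "jaw":85},
  {"trans":[-0.1, -0.004, 0], "jaw":85},
  {"trans":[-0.14, -0.006, 0], "jaw":85},
  {"trans":[-0.16, -0.007, 0], "jaw":85},
  {"trans":[-0.16, -0.007, 0], "jaw":85},
  {"trans":[-0.16, -0.007, 0], "jaw":85},
])

```text
time: 9.52
tool_pos: [657.2, 270.1, 114.2]
tcp_rot: [-180.0, -0.1, 179.9]
ft_force: [0.4, -0.3, 0.1]
finger_gap: 85.0
grip_force: 0.0
```

View pics/p2.png

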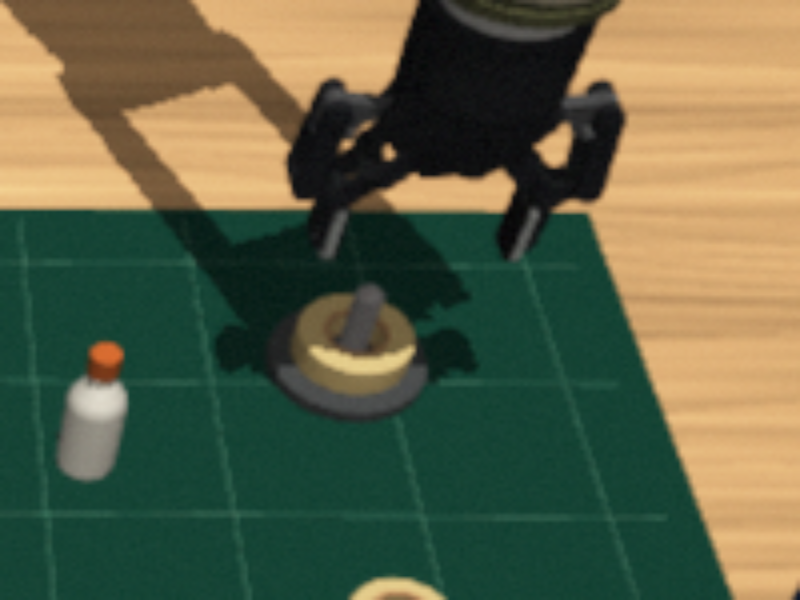

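The large roll lies flat on the base around the post at (355,340). Next I pick up the middle roll.

Scaled: 108 mm / 1000 = 0.108, 107 mm / 1000 = 0.107.

Request:
steer_hand([
  {"trans":[-0.002, 0, 0.045], "jaw":85},
  {"trans":[-0.002, 0, 0.08], "jaw":85},
  {"trans":[-0.002, 0, 0.098], "jaw":85},
  {"trans":[-0.002, 0, 0.107], "jaw":85},
  {"trans":[-0.002, 0, 0.108], "jaw":85},
  {"trans":[-0.002, 0, 0.108], "jaw":70},
  {"trans":[-0.002, 0, 0.108], "jaw":52},
  {"trans":[-0.002, 0, 0.108], "jaw":52},
], force=50)

```text
time: 10.52
tool_pos: [661.7, 270.5, 9.8]
tcp_rot: [180.0, 0.2, 179.9]
ft_force: [-3.1, -0.9, 7.3]
finger_gap: 52.6
grip_force: 33.4
```

Request:
steer_hand([
  {"jaw":52},
  {"jaw":52},
  {"jaw":52},
])

```text
time: 10.9
tool_pos: [661.7, 270.5, 9.8]
tcp_rot: [180.0, 0.2, 179.9]
ft_force: [-2.0, -0.1, 7.9]
finger_gap: 52.9
grip_force: 33.4
```

Scaled: 160 mm / 1000 = 0.16, 130 mm / 1000 = 0.13.

Request:
steer_hand([
  {"trans":[0, 0, -0.01], "jaw":50},
  {"trans":[0, 0, -0.04], "jaw":50},
  {"trans":[0, 0, -0.08], "jaw":50},
  {"trans":[0, 0, -0.115], "jaw":50},
  {"trans":[0.03, 0.001, -0.125], "jaw":50},
  {"trans":[0.08, 0.003, -0.125], "jaw":50},
  {"trans":[0.13, 0.005, -0.125], "jaw":50},
  {"trans":[0.16, 0.006, -0.125], "jaw":50},
], force=60)

```text
time: 11.9
tool_pos: [498.4, 276.4, 132.8]
tcp_rot: [180.0, 0.0, 180.0]
ft_force: [0.1, 0.2, -0.5]
finger_gap: 50.5
grip_force: 52.5
```

Request:
steer_hand([
  {"trans":[0.025, 0, 0], "jaw":50},
  {"trans":[0.032, 0, 0], "jaw":50},
  {"trans":[0.032, 0, 0], "jaw":50},
  {"trans":[0.032, 0, 0], "jaw":50},
])

```text
time: 12.4
tool_pos: [469.4, 276.3, 132.6]
tcp_rot: [180.0, 0.0, 179.9]
ft_force: [0.3, -0.0, 0.0]
finger_gap: 51.2
grip_force: 52.5
```

Create w.py:
```python
import sys
from bench import r
from h import *
s=r.snapshot("wrist");a=s["pixels"].copy(); t=r.sense()["tool_pos"]
off,dz,h=map(float,sys.argv[2:5])
def proj(p):
    q=s["pose"][:3,:3].T@(np.array(p)-s["pose"][:3,3]); return int(s["cx"]-s["fx"]*q[0]/q[2]),int(s["cy"]+s["fy"]*q[1]/q[2])
for p in ([466.2,276,67],[466.2,276,10],[t[0]+off,t[1],t[2]-dz+h]): cv2.drawMarker(a,proj(p),(0,0,255),0,10); print(proj(p))
cv2.imwrite(sys.argv[1],a); print(t)
```

```bash
python3 w.py pics/p3.png -2.7 9.8 15
```

```text
(321, 210)
(321, 189)
(321, 258)
[469.29522291 276.25528505 132.47788599]
```

View pics/p3.png

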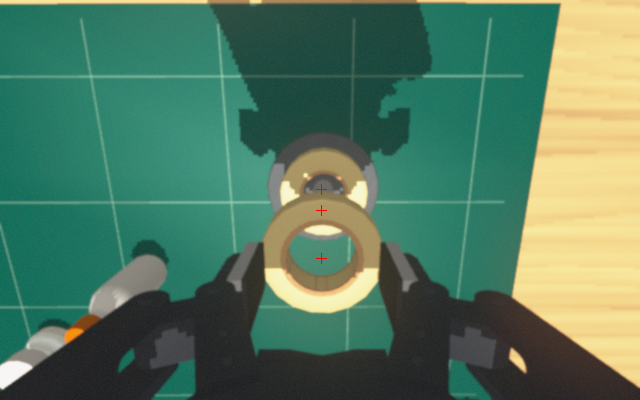

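The middle roll's hole is at (322,257), on the marker, and centred over the stand. I lower it onto the large roll.

Scaled: 92 mm / 1000 = 0.092, 89 mm / 1000 = 0.089.

Request:
steer_hand([
  {"trans":[0, 0, 0.03], "jaw":50},
  {"trans":[0, 0, 0.055], "jaw":50},
  {"trans":[0, 0, 0.072], "jaw":50},
  {"trans":[0, 0, 0.083], "jaw":50},
  {"trans":[0, 0, 0.089], "jaw":50},
  {"trans":[0, 0, 0.092], "jaw":50},
  {"trans":[0, 0, 0.092], "jaw":50},
  {"trans":[0, 0, 0.092], "jaw":50},
])

```text
time: 13.45
tool_pos: [468.8, 276.5, 40.9]
tcp_rot: [180.0, 0.1, 179.9]
ft_force: [1.0, 0.8, -0.8]
finger_gap: 51.2
grip_force: 52.5
```

Scaled: -90 mm / 1000 = -0.09, -80 mm / 1000 = -0.08.

Request:
steer_hand([
  {"jaw":62},
  {"jaw":75},
  {"jaw":85},
  {"trans":[0, 0, -0.02], "jaw":85},
  {"trans":[0, 0, -0.05], "jaw":85},
  {"trans":[0, 0, -0.08], "jaw":85},
  {"trans":[0, 0, -0.09], "jaw":85},
  {"trans":[0.005, -0.04, -0.09], "jaw":85},
])

```text
time: 14.45
tool_pos: [464.1, 237.7, 131.2]
tcp_rot: [179.9, 0.1, -179.9]
ft_force: [-0.9, -0.2, -0.4]
finger_gap: 84.8
grip_force: 0.0
```

Run:
```python
from bench import r
import cv2
cv2.imwrite("pics/p4.png",cv2.resize(r.snapshot("scene")["pixels"][90:210,370:530],(640,480)))
```

Request:
steer_hand([
  {"trans":[0.003, -0.05, 0], "jaw":85},
  {"trans":[0.008, -0.1, 0], "jaw":85},
  {"trans":[0.012, -0.15, 0], "jaw":85},
  {"trans":[0.016, -0.2, 0.01], "jaw":85},
  {"trans":[0.019, -0.235, 0.02], "jaw":85},
  {"trans":[0.02, -0.248, 0.03], "jaw":85},
  {"trans":[0.02, -0.248, 0.04], "jaw":85},
  {"trans":[0.02, -0.248, 0.04], "jaw":85},
])

```text
time: 15.5
tool_pos: [442.2, -10.5, 89.0]
tcp_rot: [180.0, -0.1, 180.0]
ft_force: [0.1, 0.1, -0.1]
finger_gap: 85.1
grip_force: 0.0
```

View pics/p4.png

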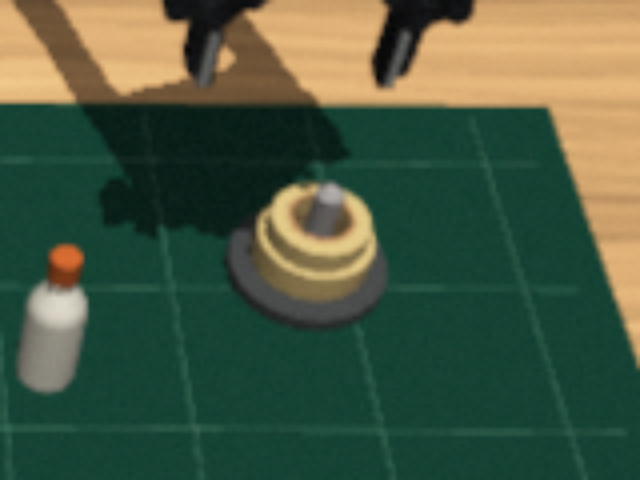

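The middle roll lies flat on the large one at (322,222), with the post through it. Next I pick up the small roll.

Scaled: 78 mm / 1000 = 0.078, 76 mm / 1000 = 0.076.

Request:
steer_hand([
  {"trans":[-0.002, -0.001, 0.04], "jaw":85},
  {"trans":[-0.002, -0.001, 0.065], "jaw":85},
  {"trans":[-0.002, -0.001, 0.076], "jaw":80},
  {"trans":[-0.002, -0.001, 0.078], "jaw":75},
  {"trans":[-0.002, -0.001, 0.078], "jaw":65},
  {"trans":[-0.002, -0.001, 0.078], "jaw":50},
  {"trans":[-0.002, -0.001, 0.078], "jaw":42},
  {"trans":[-0.002, -0.001, 0.078], "jaw":42},
], force=50)

```text
time: 16.5
tool_pos: [445.4, -12.7, 12.7]
tcp_rot: [-180.0, 0.0, 179.9]
ft_force: [-0.1, 0.8, 0.3]
finger_gap: 41.9
grip_force: 0.0
```

Request:
steer_hand([
  {"jaw":42},
  {"jaw":42},
  {"jaw":42},
])

```text
time: 16.88
tool_pos: [445.1, -12.7, 12.3]
tcp_rot: [-180.0, -0.0, 179.9]
ft_force: [-0.5, -0.5, -0.2]
finger_gap: 42.1
grip_force: 0.0
```

Request:
steer_hand([
  {"jaw":36},
  {"jaw":36},
  {"jaw":36},
  {"jaw":36},
])

```text
time: 17.38
tool_pos: [445.1, -12.7, 12.3]
tcp_rot: [-180.0, 0.0, 179.9]
ft_force: [0.6, -0.0, -1.4]
finger_gap: 35.9
grip_force: 0.0
```

```bash
python3 w.py pics/p5.png 0 12.3 12
```

```text
(1234, 394)
(925, 297)
(322, 258)
[445.06728541 -12.64785126  12.29417232]
```

View pics/p5.png

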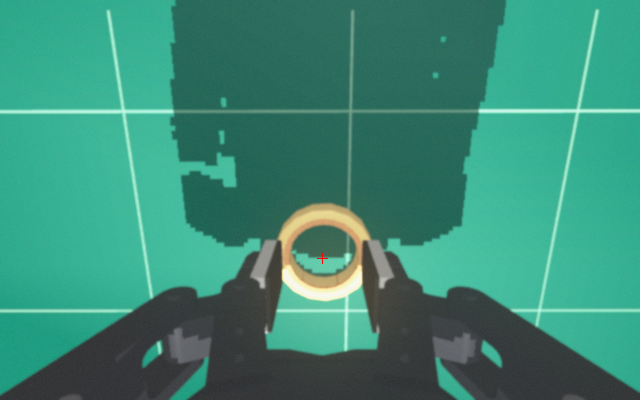

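The tips closed just above the small roll without touching it. I reopen, go 11 mm lower and grip again.

Scaled: 11 mm / 1000 = 0.011, 6 mm / 1000 = 0.006.

Request:
steer_hand([
  {"trans":[0, 0.001, 0], "jaw":60},
  {"trans":[0, 0.001, 0], "jaw":65},
  {"trans":[0, 0.001, 0], "jaw":65},
  {"trans":[0, 0.001, 0.006], "jaw":65},
  {"trans":[0, 0.001, 0.011], "jaw":65},
  {"trans":[0, 0.001, 0.011], "jaw":55},
  {"trans":[0, 0.001, 0.011], "jaw":42},
  {"trans":[0, 0.001, 0.011], "jaw":42},
], force=50)

```text
time: 18.42
tool_pos: [445.4, -11.7, 1.6]
tcp_rot: [-180.0, 0.0, 179.9]
ft_force: [-0.2, 0.5, 1.9]
finger_gap: 43.0
grip_force: 50.9
```

Request:
steer_hand([
  {"jaw":40},
  {"jaw":40},
  {"jaw":40},
])

```text
time: 18.8
tool_pos: [445.4, -11.7, 1.5]
tcp_rot: [-180.0, 0.0, 179.9]
ft_force: [-0.4, 0.6, 2.6]
finger_gap: 43.5
grip_force: 51.1
```

Scaled: 225 mm / 1000 = 0.225, 170 mm / 1000 = 0.17.

Request:
steer_hand([
  {"trans":[0, 0, -0.01], "jaw":40},
  {"trans":[0, 0, -0.04], "jaw":40},
  {"trans":[0, 0, -0.08], "jaw":40},
  {"trans":[-0.001, 0.02, -0.115], "jaw":40},
  {"trans":[-0.004, 0.06, -0.13], "jaw":40},
  {"trans":[-0.008, 0.115, -0.13], "jaw":40},
  {"trans":[-0.013, 0.17, -0.13], "jaw":40},
  {"trans":[-0.017, 0.225, -0.13], "jaw":40},
], force=60)

```text
time: 19.8
tool_pos: [462.2, 215.1, 131.9]
tcp_rot: [180.0, 0.0, 179.9]
ft_force: [-0.2, -0.3, -0.1]
finger_gap: 43.2
grip_force: 60.9
```

Request:
steer_hand([
  {"trans":[-0.003, 0.04, 0], "jaw":40},
  {"trans":[-0.005, 0.06, 0], "jaw":40},
  {"trans":[-0.005, 0.0625, 0], "jaw":40},
  {"trans":[-0.005, 0.0625, 0], "jaw":40},
  {"trans":[-0.005, 0.0625, 0], "jaw":40},
])

```text
time: 20.42
tool_pos: [467.5, 274.6, 131.3]
tcp_rot: [-180.0, -0.0, 179.9]
ft_force: [-0.2, 0.8, 0.5]
finger_gap: 43.0
grip_force: 61.0
```

```bash
python3 w.py pics/p6.png -1.2 1.5 12
```

```text
(324, 213)
(323, 191)
(322, 267)
[467.53426226 274.7065045  131.31829325]
```

View pics/p6.png

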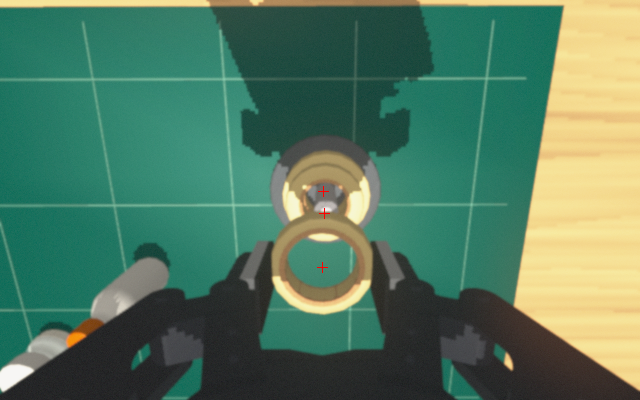

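Run:
```python
from bench import r
from h import *
s=r.snapshot("wrist"); t=r.sense()["tool_pos"]; print(t)
m=cv2.bitwise_or(cream(s,(8,35,60)),0)
# outer width -> height: columns of outer rim; hole top rim rows
for z in (135,141.8):
    for nm,(u,v) in dict(hole=(322,260),top=(322,213),holetop=(322,234)).items(): print(z,nm,ray(s,u,v,z).round(1))
print("tip",ray(s,325,209,67).round(1))
col=s["pixels"][200:320,322].astype(int); print([(200+i,c.tolist()) for i,c in enumerate(col) if i%3==0])
row=m[262]; print(np.flatnonzero(np.diff((row>0).astype(int))))
```

```text
[467.57248872 274.82698136 131.36429166]
135 hole [466.2 274.7]
135 top [444.3 274.7]
135 holetop [453.8 274.7]
141.8 hole [462.9 274.7]
141.8 top [442.1 274.7]
141.8 holetop [451.2 274.7]
tip [463.2 276.6]
[(200, [120, 124, 129]), (203, [175, 180, 187]), (206, [177, 181, 189]), (209, [230, 232, 236]), (212, [116, 145, 159]), (215, [84, 123, 138]), (218, [90, 133, 151]), (221, [106, 155, 177]), (224, [102, 152, 173]), (227, [98, 145, 168]), (230, [79, 117, 153]), (233, [134, 195, 220]), (236, [201, 245, 247]), (239, [175, 235, 244]), (242, [128, 139, 118]), (245, [118, 143, 71]), (248, [117, 141, 69]), (251, [117, 142, 70]), (254, [115, 140, 67]), (257, [117, 139, 69]), (260, [116, 139, 67]), (263, [115, 137, 66]), (266, [113, 138, 64]), (269, [112, 137, 65]), (272, [111, 135, 67]), (275, [113, 135, 66]), (278, [112, 134, 65]), (281, [112, 132, 64]), (284, [110, 132, 64]), (287, [90, 113, 91]), (290, [80, 115, 131]), (293, [80, 119, 135]), (296, [84, 122, 138]), (299, [78, 113, 133]), (302, [117, 175, 221]), (305, [140, 209, 242]), (308, [183, 242, 247]), (311, [167, 237, 245]), (314, [118, 160, 144]), (317, [104, 126, 57])]
[270 287 355 373 519]
```

The hole's top rim spans rows 231–301 with its centre at 266, against 267 expected, so the roll is centred. I shift y by 1.5 mm and lower.

Scaled: 84 mm / 1000 = 0.084, 1.5 mm / 1000 = 0.0015.

Request:
steer_hand([
  {"trans":[0, 0.0015, 0.02], "jaw":40},
  {"trans":[0, 0.0015, 0.045], "jaw":40},
  {"trans":[0, 0.0015, 0.063], "jaw":40},
  {"trans":[0, 0.0015, 0.075], "jaw":40},
  {"trans":[0, 0.0015, 0.081], "jaw":40},
  {"trans":[0, 0.0015, 0.084], "jaw":40},
  {"trans":[0, 0.0015, 0.084], "jaw":40},
  {"trans":[0, 0.0015, 0.084], "jaw":40},
])

```text
time: 21.52
tool_pos: [467.8, 277.6, 47.9]
tcp_rot: [180.0, 0.1, 179.9]
ft_force: [-0.3, -0.0, -0.4]
finger_gap: 42.8
grip_force: 61.0
```

Scaled: -107 mm / 1000 = -0.107, -95 mm / 1000 = -0.095.

Request:
steer_hand([
  {"jaw":52},
  {"jaw":65},
  {"jaw":70},
  {"trans":[0, 0, -0.02], "jaw":70},
  {"trans":[0, 0, -0.055], "jaw":70},
  {"trans":[0, 0, -0.095], "jaw":70},
  {"trans":[0, 0, -0.107], "jaw":70},
  {"trans":[-0.005, -0.02, -0.107], "jaw":70},
])

```text
time: 22.52
tool_pos: [472.9, 258.3, 155.5]
tcp_rot: [179.9, 0.1, -180.0]
ft_force: [-0.9, -0.1, -0.8]
finger_gap: 70.3
grip_force: 0.0
```

Request:
steer_hand([
  {"trans":[-0.017, -0.055, 0], "jaw":70},
  {"trans":[-0.033, -0.11, 0], "jaw":70},
  {"trans":[-0.049, -0.165, 0], "jaw":70},
  {"trans":[-0.065, -0.22, 0], "jaw":70},
  {"trans":[-0.081, -0.275, 0], "jaw":70},
  {"trans":[-0.097, -0.33, 0], "jaw":70},
  {"trans":[-0.113, -0.385, 0], "jaw":70},
  {"trans":[-0.129, -0.44, 0], "jaw":70},
])

```text
time: 23.52
tool_pos: [600.7, -184.5, 153.1]
tcp_rot: [180.0, -0.1, 179.9]
ft_force: [1.2, 0.2, 0.0]
finger_gap: 69.9
grip_force: 0.0
```

Run:
```python
from bench import r
from h import *
s=r.snapshot("top"); pickle.dump(s,open("top1.pkl","wb"))
a=cv2.resize(s["pixels"][230:310,150:240],(450,400)); b=cv2.resize(r.snapshot("scene")["pixels"][90:210,390:510],(350,400))
cv2.imwrite("pics/p7.png",np.hstack([a,b]))
```

Request:
steer_hand([
  {"trans":[-0.015, -0.05, 0.03], "jaw":70},
  {"trans":[-0.024, -0.07, 0.06], "jaw":70},
  {"trans":[-0.024, -0.072, 0.09], "jaw":65},
  {"trans":[-0.024, -0.072, 0.09], "jaw":60},
  {"trans":[-0.024, -0.072, 0.09], "jaw":60},
])

```text
time: 24.25
tool_pos: [625.1, -254.4, 65.0]
tcp_rot: [-180.0, 0.0, 180.0]
ft_force: [0.9, -0.6, 0.9]
finger_gap: 59.9
grip_force: 0.0
```

View pics/p7.png

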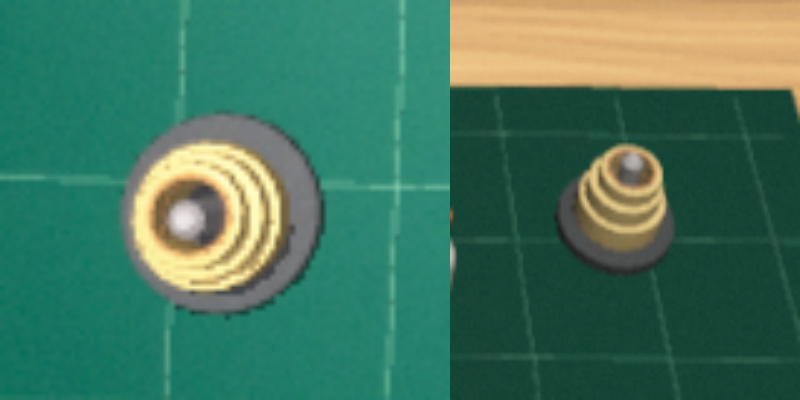

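All three rolls are stacked flat in order, with the post tip centred in the small roll's hole. Next is the cap.

Scaled: 41 mm / 1000 = 0.041, 36 mm / 1000 = 0.036.

Request:
steer_hand([
  {"trans":[-0.001, -0.0005, 0.02], "jaw":60},
  {"trans":[-0.001, -0.0005, 0.036], "jaw":50},
  {"trans":[-0.001, -0.0005, 0.041], "jaw":45},
  {"trans":[-0.001, -0.0005, 0.041], "jaw":40},
  {"trans":[-0.001, -0.0005, 0.041], "jaw":25},
  {"trans":[-0.001, -0.0005, 0.041], "jaw":16},
  {"trans":[-0.001, -0.0005, 0.041], "jaw":16},
  {"trans":[-0.001, -0.0005, 0.041], "jaw":16},
], force=40)

```text
time: 25.25
tool_pos: [626.4, -255.7, 24.1]
tcp_rot: [-180.0, 0.1, 179.9]
ft_force: [1.2, -0.2, 3.5]
finger_gap: 21.9
grip_force: 39.5
```

Request:
steer_hand([
  {"jaw":16},
  {"jaw":16},
  {"jaw":16},
])

```text
time: 25.62
tool_pos: [626.4, -255.7, 24.1]
tcp_rot: [-180.0, 0.1, 179.9]
ft_force: [-0.5, -0.1, 5.0]
finger_gap: 21.9
grip_force: 39.7
```

```bash
python3 w.py pics/p8.png 0 24 40
```

```text
(2894, -363)
(1763, -156)
(322, 276)
[ 626.37630273 -255.63492123   24.10746533]
```

View pics/p8.png

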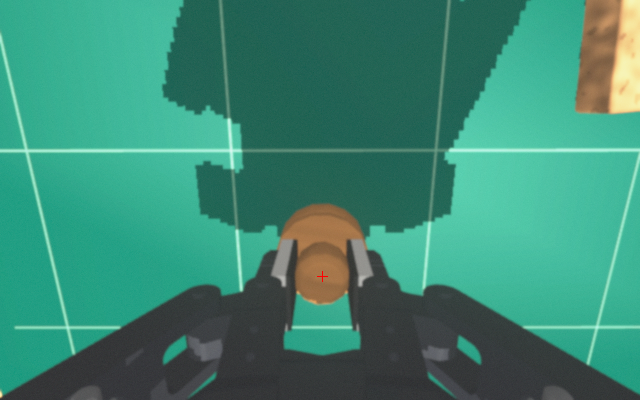

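The knob's top is centred at (322,275), on the TCP marker and between the pads. I lift the cap and carry it.

Scaled: 190 mm / 1000 = 0.19, -140 mm / 1000 = -0.14.

Request:
steer_hand([
  {"trans":[0, 0, -0.01], "jaw":16},
  {"trans":[0, 0, -0.04], "jaw":16},
  {"trans":[0, 0, -0.08], "jaw":16},
  {"trans":[0.003, 0.01, -0.12], "jaw":16},
  {"trans":[0.013, 0.042, -0.14], "jaw":16},
  {"trans":[0.027, 0.09, -0.14], "jaw":16},
  {"trans":[0.042, 0.14, -0.14], "jaw":16},
  {"trans":[0.057, 0.19, -0.14], "jaw":16},
], force=60)

```text
time: 26.68
tool_pos: [568.0, -63.8, 163.3]
tcp_rot: [180.0, -0.0, 179.9]
ft_force: [0.6, 0.8, 0.3]
finger_gap: 21.4
grip_force: 58.8
```

Request:
steer_hand([
  {"trans":[0.015, 0.05, 0], "jaw":16},
  {"trans":[0.03, 0.1, 0], "jaw":16},
  {"trans":[0.045, 0.15, 0], "jaw":16},
  {"trans":[0.06, 0.2, 0], "jaw":16},
  {"trans":[0.075, 0.25, 0], "jaw":16},
  {"trans":[0.09, 0.3, 0], "jaw":16},
  {"trans":[0.1, 0.332, 0], "jaw":16},
  {"trans":[0.103, 0.341, 0], "jaw":16},
])

```text
time: 27.68
tool_pos: [465.2, 277.4, 163.2]
tcp_rot: [-180.0, -0.0, -179.9]
ft_force: [-0.0, -0.5, -1.5]
finger_gap: 21.2
grip_force: 58.8
```

Request:
steer_hand([
  {"jaw":16},
  {"jaw":16},
])

```text
time: 27.92
tool_pos: [466.8, 274.7, 163.2]
tcp_rot: [-180.0, -0.0, 179.9]
ft_force: [-0.3, 0.2, -1.0]
finger_gap: 21.4
grip_force: 58.8
```

```bash
python3 w.py pics/p9.png 0 24 40
```

```text
(323, 201)
(323, 183)
(321, 276)
[466.82444734 274.62537166 163.22423427]
```

View pics/p9.png

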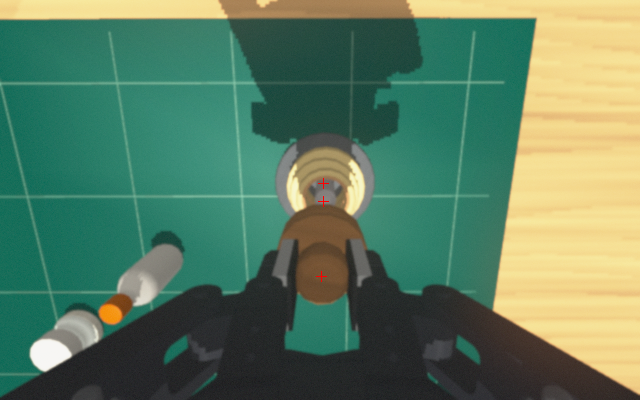

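The cap is held upright and centred over the stack, whose post tip is at about (323,197). I lower it.

Scaled: 81 mm / 1000 = 0.081, 79 mm / 1000 = 0.079.

Request:
steer_hand([
  {"trans":[0, 0.001, 0.025], "jaw":16},
  {"trans":[0, 0.001, 0.045], "jaw":16},
  {"trans":[0, 0.001, 0.06], "jaw":16},
  {"trans":[0, 0.001, 0.07], "jaw":16},
  {"trans":[0, 0.001, 0.076], "jaw":16},
  {"trans":[0, 0.001, 0.079], "jaw":16},
  {"trans":[0, 0.001, 0.081], "jaw":16},
  {"trans":[0, 0.001, 0.081], "jaw":16},
])

```text
time: 28.98
tool_pos: [466.6, 277.0, 82.6]
tcp_rot: [180.0, 0.0, 179.9]
ft_force: [0.2, -0.7, -0.4]
finger_gap: 21.3
grip_force: 58.8
```

Scaled: -100 mm / 1000 = -0.1, -90 mm / 1000 = -0.09.

Request:
steer_hand([
  {"trans":[0, -0.0005, 0.001], "jaw":24},
  {"trans":[0, -0.0005, 0.001], "jaw":30},
  {"trans":[0, -0.0005, 0.001], "jaw":45},
  {"trans":[0, -0.0005, 0], "jaw":50},
  {"trans":[0, 0, -0.02], "jaw":50},
  {"trans":[0, 0, -0.05], "jaw":50},
  {"trans":[0, 0, -0.09], "jaw":50},
  {"trans":[0, -0.04, -0.1], "jaw":50},
])

```text
time: 29.98
tool_pos: [468.0, 238.6, 186.1]
tcp_rot: [179.8, 0.3, -179.9]
ft_force: [0.9, -0.6, -0.2]
finger_gap: 50.2
grip_force: 0.0
```

Request:
steer_hand([
  {"trans":[0, -0.06, 0], "jaw":50},
  {"trans":[0, -0.11, 0], "jaw":50},
  {"trans":[0, -0.16, 0], "jaw":50},
  {"trans":[0, -0.16, 0], "jaw":50},
  {"trans":[0, -0.16, 0], "jaw":50},
])

```text
time: 30.6
tool_pos: [466.3, 77.0, 182.5]
tcp_rot: [180.0, 0.0, 179.9]
ft_force: [0.0, 0.6, 0.2]
finger_gap: 49.9
grip_force: 0.0
```

Run:
```python
from bench import r
from h import *
a=cv2.resize(r.snapshot("top")["pixels"][100:340,110:470],(450,300)); b=cv2.resize(r.snapshot("scene")["pixels"][90:210,390:510],(350,300))
cv2.imwrite("pics/p10.png",np.hstack([a,b]))
```

```text
(no output)
```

View pics/p10.png

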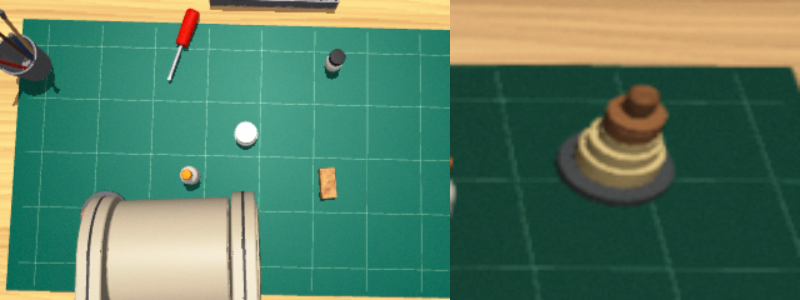

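The cap sits level on the full stack (right crop, about (637,115)), the bystanders are where they were, and the robot touches nothing. I hand it in.

```bash
python3 -c "
from bench import r
print(r.hand_in())"
```

```text
the job is handed in; nothing more can be done
None
```

The stand is loaded with the large, middle and small rolls in that order and the cap on top; everything is released, the bystanders look unmoved in the last picture, and the job was handed in at about 31 s (no verdict was shown).

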